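Close the ink jar

TASK

Fetch the black screw lid and set it level on the mouth of the ink jar. Turn it gently backward (counterclockwise from above) until you feel it drop into the start of the thread, then screw it forward (clockwise) until it is snug down on the rubber seal, and let go. Never press or wrench it hard against the jar, and leave the cup, the dish and the paperweight where they are.

Things in the scene. Friction and masses are not known exactly. Their poses are not given: they have to be found in the camera images.
- jar: White ceramic ink jar with a red band, fixed in a dark wooden stand 130 x 130 x 14 mm. Origin: centre of the stand's underside on the table; z up the jar's axis. Body 78 mm across to 34 mm height, neck 43 mm across from 43 to 62.5 mm, then tapering to the 37 mm rim at 64 mm. Lid on jar: under 50 N, all contacts added up.
- thread_top (a point): On the jar's axis, at the flat tops of its thread, 60 mm up. Three equal thread segments, 120 deg apart, stand out to 51 mm diameter. Between them are 23 deg gaps, the thread starts, where the lid drops 8 mm. A 4 mm stop on each segment's clockwise end jams a lid turned forward before it drops. In the gap, backward turning meets a hard stop at most 13 deg after the drop.
- seal_top (a point): On the jar's axis, top of its black rubber seal ring (36 mm across), 68 mm up. The seal gives 8 N per mm, at most 2.2 mm. After the drop, turned forward the lid sinks 3.6 mm per rad; it starts to squeeze the seal after about 0.8 rad and is snug about 0.3 to 0.4 rad later, at some 0.15 Nm; far beyond, the torque shoots up; the thread holds it there when released.
- jar_dot (a point): Yellow dot on the stand's top, 52 mm from the jar's axis on the jar's +x side. With the lid's dot pointing the same way as this one (or 120 or 240 deg from it, all three are alike) the lid must be turned backward 20 to 70 deg before it drops; how far differs from jar to jar.
- lid: Black ribbed screw lid, right way up on the table, 60 mm outside diameter, 24 mm high, about 70 g, hollow (54 mm inside, 17 mm deep). Origin: centre of its lower edge; z up. Inside, 2.5 mm above that edge, three radial pins 4 mm thick at 0, 120, 240 deg from its x axis, tips 23 mm from the axis.
- lid_top (a point): Centre of the lid's top face, a red disc, 24 mm above the lid's origin. Its height over the jar's origin: 83.5 mm resting on the thread tops, about 75 to 76 mm dropped into the thread start, 75 mm meeting the seal, 73 to 74 mm snug.
- lid_dot (a point): Yellow dot on the lid's top, 22 mm from its centre, on the lid's +x side.
- cup: White paper cup, 72 mm across the rim, 85 mm high, upright; origin at the centre of its underside. Leave it alone.
- dish: Blue ceramic ink dish, 90 mm across, 30 mm high; origin at the centre of its underside. Leave it alone.
- weight: Brass paperweight bar 160 x 28 x 16 mm with a small round stud on top, lying along its x axis; origin at the centre of its underside. Leave it alone.
Not all that is in view belongs to the job. Several things look just like the lid: the one meant starts farthest to the robot's left.

How it is judged (in metres and radians):
On the way, in this order (a step that is already met when the one before it is completed fails the run):
1. the lid sits level on the jar's mouth (horizontal distance between lid and jar below 0.004 m and z of lid in the frame of jar below 0.0615 m and angle between lid's own z axis and vertical below 0.08 rad), for 0.1 s.
2. the lid has dropped into the thread start (horizontal distance between lid and jar below 0.004 m and z of lid in the frame of jar below 0.0535 m and angle between lid's own z axis and vertical below 0.08 rad), for 0.1 s.
At the end, for the whole second after the job is handed in: The lid is released, still and level (within 0.05 rad) on the jar's axis (within 3 mm), screwed down so that it holds the seal pressed in: its lower edge less than 50.5 mm above the jar's underside (0.5 mm below first touch of the seal) (horizontal distance between lid and jar below 0.003 m and z of lid in the frame of jar between 0.0475 and 0.0505 m and angle between lid's own z axis and vertical below 0.05 rad and linear speed of lid below 0.01 m/s and contact force between the fingers and lid below 0.1 N).
It fails at once if the lid was pressed or wrenched against the jar with over 50 N (contact force between lid and jar above 50 N).
It fails at once if the cup, dish or paperweight was disturbed (distance of any of cup, dish, weight from where it was at the start of the episode above 0.02 m or angle between cup's own z axis and vertical above 0.3 rad).
It also fails if it takes over 61 s, if anything falls off the work surface, if the arm or the gripper's body presses on something with over 40 N, if the wrist force passes 120 N, or if a joint passes its speed limit or range.

ROBOT

A 6-joint arm with a two-finger parallel gripper is mounted at the origin on the work surface. World frame = base frame: x ahead of the robot, y to its left, z up, the work surface at z = 0. Lengths are in m, angles in degrees, forces in N, time in s.
With the tool pointing down it reaches from about 0.325 to 0.775 m from the base axis. Payload 5.5 kg.
Tool frame: the origin (TCP) lies at the centre of the arm's flange, where the gripper is bolted on; the fingertips stand 182 mm ahead of it and the grasp point (between the pads) lies 163 mm ahead of it; z points along the fingers, y is the direction in which the jaws open and shut (so a half turn about z gives the same grasp; the last joint's range is limited). The gripper opens to 88 mm and grips with 3 to 60 N. Pads are 20 mm wide; open, the fingers measure 115 mm over their backs; the gripper's body (75 mm by 178 mm) begins 61 mm behind the grasp point.
Start: joints at [-66.675, 5.22, 70.514, -0, 104.267, -3.249], TCP at [0.268, -0.537, 0.405] pointing down, gripper open.
Joint ranges: [-164.24, 164.24], [-49.07, 125.15], [9.68, 141.18], [-86.29, 266.29], [3.28, 154.24], [-151.56, 151.56]. Speed limits (degrees/s): [147.25, 147.25, 172.46, 180, 180, 180].

INTERFACE

Orientations are given as [roll, pitch, yaw] about the fixed x, y, z axes, in that order (R = Rz(yaw) Ry(pitch) Rx(roll)).
In Python, from station import r gives the robot as it stands. The module is installed in compiled form; this text tells all that it offers. Calls block until the motion is done:
- r.reach(position, orientation): joint-space move of the TCP to a pose.
- r.servo_line(position, rotation=None, speed=0.15): straight line of the TCP; rotation=None keeps the orientation; speed is the mean speed in m/s.
- r.move_joints(angles): joint-space move.
- r.let_go() and r.grab(squeeze=None): open the fingers fully, or close them until they stop; squeeze is the grip in N (None keeps the last).
- r.wait(seconds).
- r.inverse_kinematics(position, orientation): joint angles nearest the present ones, or None.
- r.sense(): the state.
- r.snapshot(name): name is "side" or "top"; returns a dict with "frame" (384x512x3 uint8, red, green, blue), "fx", "fy", "cx", "cy" (pixels), "dist_coeffs" ([k1, k2, p1, p2, k3] as OpenCV has them; the pictures are not rectified), "R" (3x3) and "t" (3): a world point X has camera coordinates R X + t. Camera axes: x right, y down, z forward; pixel columns grow to the right and rows downward; lengths in m; the calibration is good to about 2 mm. A picture is of the moment at which its call begins. There is no depth.
A pose or a line that the arm cannot do raises r.IKError and nothing moves.
- r.hand_in(): hands the job in, once; it reports no verdict.
The state is a dict: "clock": time; "joints": joint angles; "joint_vel": joint speeds; "joint_torque": joint torques, N m; "tcp_pos": TCP position; "orientation": TCP orientation; "contact_force": force on the tool from outside, world axes, zero at the start; "torque": the same for the moment, N m; "opening": finger opening in m.
Only numpy, scipy, OpenCV 4.12 (cv2) and the standard library are available. Lean on these libraries where they do the work, as an engineer would, in place of code of your own. Each camera call takes 0.05 s, during which the arm holds its last target. There are 200 camera calls.

## Working session

There is one attempt and no reset: what is moved stays moved. The work goes in short steps, each a Python script; the robot and the scene stay as the last script left them, time stands still between calls to the robot, and variables do not carry over. Pictures are saved under pics/ and viewed, about 8 in all and at most 12, crops included, and the job is handed in when it is done.

```bash
mkdir -p pics; python3 - <<'E'
from station import r
import cv2, numpy as np
for n in("top","side"):
    s=r.snapshot(n); cv2.imwrite(f"pics/{n}0.png",s["frame"][...,::-1])
    print(n,s["fx"],s["cx"],s["cy"],np.round(s["dist_coeffs"],4),(-s["R"].T@s["t"]).round(3),s["R"].round(2).tolist())
print(r.sense())
a=cv2.imread("pics/top0.png");b=cv2.imread("pics/side0.png")
E
```

```text
top 492.2903726574183 250.2111221558201 192.87017703121165 [-0.1904  0.      0.      0.      0.    ] [0.425 0.02  1.6  ] [[0.01, -1.0, 0.01], [-1.0, -0.01, -0.08], [0.08, -0.01, -1.0]]
side 471.19465408769054 256.00292447687684 202.2460134155468 [-0.1693  0.      0.      0.      0.    ] [ 0.502 -1.096  0.888] [[1.0, -0.03, -0.01], [-0.03, -0.6, -0.8], [0.02, 0.8, -0.6]]
{'clock': 0.1, 'joints': array([-6.66755030e+01,  5.25955459e+00,  7.05738906e+01, -8.12905310e-04,
        1.04268882e+02, -3.24791273e+00]), 'joint_vel': array([-0.04049154, -0.07335526, -0.06710056,  0.07215044,  0.01986155,
       -0.04145912]), 'joint_torque': array([ 3.14020886e-03, -4.47854984e+01, -4.07571673e+01,  7.01112184e-02,
        2.84078118e-02, -1.02855849e-04]), 'tcp_pos': array([ 0.26842074, -0.536667  ,  0.40362248]), 'orientation': array([-1.79897793e+02, -5.01054807e-03,  2.65722056e+01]), 'contact_force': array([ 0.59638624, -0.50127041, -0.12674595]), 'torque': array([0.00243747, 0.03648914, 0.00972007]), 'opening': 0.08763145728694083}
```

View pics/top0.png

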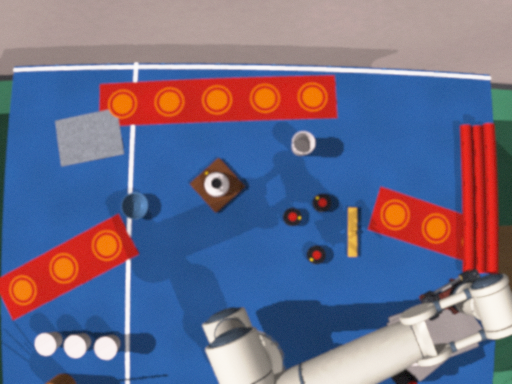

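View pics/side0.png

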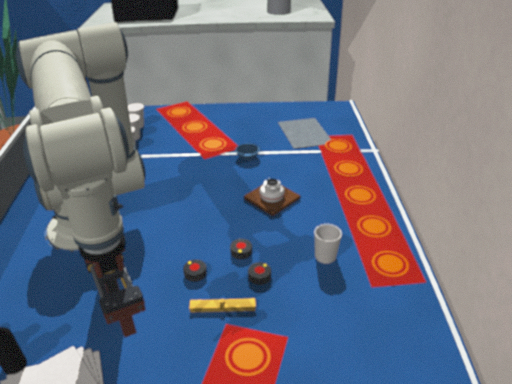

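Top view: three look-alike lids, at (292,216), (322,202) and (317,255). World +y is image-left, so the one at (292,216) is farthest to the robot's left; in the side view it is at (241,247). The jar is at (217,184), the cup at (303,143), the dish at (134,206) and the bar at (352,232). I'll measure these and check them in an enlarged crop.

```bash
cat > h.py <<'E'
import cv2, numpy as np
def ray(s,uv):
    K=np.array([[s["fx"],0,s["cx"]],[0,s["fy"],s["cy"]],[0,0,1.]])
    p=cv2.undistortPoints(np.array([[uv]],float),K,np.array(s["dist_coeffs"],float))[0,0]
    R=np.array(s["R"]); return -R.T@np.array(s["t"]), R.T@np.array([p[0],p[1],1])
def onplane(s,uv,z):
    c,d=ray(s,uv); return c+d*(z-c[2])/d[2]
def proj(s,X):
    K=np.array([[s["fx"],0,s["cx"]],[0,s["fy"],s["cy"]],[0,0,1.]])
    R=np.array(s["R"]);return cv2.projectPoints(np.array([X],float),cv2.Rodrigues(R)[0],np.array(s["t"],float),K,np.array(s["dist_coeffs"],float))[0][0,0]
def blobs(s,kind,box,amin=2):
    x0,y0,x1,y1=box
    f=s["frame"][y0:y1,x0:x1]; h=cv2.cvtColor(f,cv2.COLOR_RGB2HSV).astype(int);H,S,V=h[...,0],h[...,1],h[...,2]
    if kind=="red": m=((H<8)|(H>170))&(S>130)&(V>80)
    if kind=="yellow": m=(H>16)&(H<36)&(S>110)&(V>110)
    if kind=="white": m=(S<60)&(V>130)
    if kind=="black": m=(V<60)
    if kind=="wood": m=((H<18)|(H>165))&(S>70)&(V<130)&(V>30)
    n,l,st,c=cv2.connectedComponentsWithStats(m.astype(np.uint8))
    return [(int(st[i,4]),(c[i]+[x0,y0]).round(2)) for i in range(1,n) if st[i,4]>=amin]
E
python3 - <<'E'
from station import r
from h import *
S={n:r.snapshot(n) for n in("top","side")}
B={"top":[(275,190,345,270),(185,150,250,217)],"side":[(175,230,280,290),(235,170,310,220)]}
for n in S:
    s=S[n]
    for k in("red","yellow"):
        for a,c in blobs(s,k,B[n][0]): print(n,"lid",k,a,c,onplane(s,c,.024).round(4))
    for k,z in(("yellow",.014),("white",.05),("wood",.014),("black",.066)):
        for a,c in blobs(s,k,B[n][1]): print(n,"jar",k,a,c,onplane(s,c,z).round(4))
s=S["top"]["frame"][:,:,::-1]; q=S["side"]["frame"][:,:,::-1]
c=[cv2.resize(s[150:217,185:275],(390,290),interpolation=2),cv2.resize(s[190:264,275:375],(390,290),interpolation=2)]
d=[cv2.resize(q[165:232,230:320],(390,290),interpolation=2),cv2.resize(q[225:299,180:280],(390,290),interpolation=2)]
cv2.imwrite("pics/crop1.png",np.vstack([np.hstack(c),np.hstack(d)]))
E
```

```text
top lid red 68 [322.04 202.04] [ 0.5297 -0.2303  0.024 ]
top lid red 79 [292.14 216.38] [ 0.4823 -0.1337  0.024 ]
top lid red 76 [316.43 254.51] [ 0.3608 -0.2131  0.024 ]
top lid yellow 9 [317.11 197.67] [ 0.5436 -0.2142  0.024 ]
top lid yellow 14 [298.71 217.5 ] [ 0.4789 -0.1549  0.024 ]
top lid yellow 14 [311.21 259.36] [ 0.3452 -0.1964  0.024 ]
top jar yellow 16 [206.  172.5] [0.6211 0.1463 0.014 ]
top jar white 398 [215.63 184.32] [0.5794 0.112  0.05  ]
top jar wood 961 [217.8  185.51] [0.5792 0.1071 0.014 ]
top jar black 38 [241.29 186.05] [0.5735 0.0306 0.066 ]
top jar black 45 [216. 183.] [0.582 0.11  0.066]
top jar black 19 [225.05 204.74] [0.5142 0.0804 0.066 ]
side lid red 54 [240.67 244.96] [ 0.4844 -0.1284  0.024 ]
side lid red 63 [194.21 266.52] [ 0.3621 -0.2082  0.024 ]
side lid red 63 [259.29 269.56] [ 0.5317 -0.2258  0.024 ]
side lid yellow 16 [239.5 250.5] [ 0.481  -0.1507  0.024 ]
side lid yellow 12 [189.5 262.5] [ 0.3486 -0.1926  0.024 ]
side lid yellow 11 [264.36 265.09] [ 0.5456 -0.2099  0.024 ]
side jar white 283 [270.4 189.7] [0.5787 0.0942 0.05  ]
side jar wood 582 [271.5  200.88] [0.5819 0.0846 0.014 ]
side jar black 4 [271.5 180. ] [0.5837 0.124  0.066 ]
side jar black 140 [267.3  207.36] [ 0.5631 -0.0164  0.066 ]
```

View pics/crop1.png

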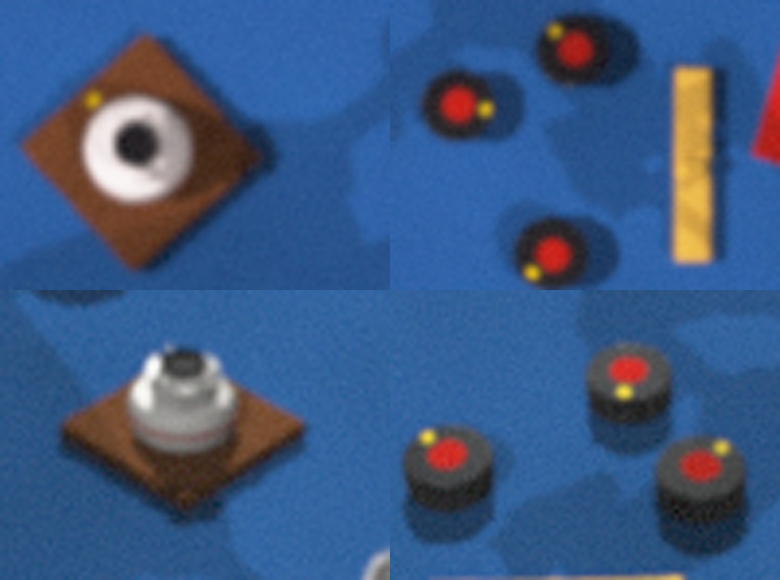

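The crop confirms the target: black ribs, red disc, and the leftmost of the three at (292,216), with its yellow dot on the −y side. Grasp it with the jaws along y, and measure the jar from its stand corners.

```bash
python3 - <<'E'
from station import r
from h import *
for n,(x0,y0,x1,y1) in {"top":(185,150,250,217),"side":(235,170,310,222)}.items():
    s=r.snapshot(n); f=s["frame"][y0:y1,x0:x1].astype(int)
    m=((f[...,0]>f[...,2]+5)).astype(np.uint8)   # wood: more red than blue
    m=cv2.morphologyEx(m,cv2.MORPH_OPEN,np.ones((2,2),np.uint8))
    c=max(cv2.findContours(m,0,cv2.CHAIN_APPROX_NONE)[0],key=cv2.contourArea)
    P=np.array([onplane(s,(p[0][0]+x0,p[0][1]+y0),.014)[:2] for p in cv2.convexHull(c)],np.float32)
    print(n,cv2.minAreaRect(P))
    for i in np.argsort(P@np.array([1,0])).tolist()[::len(P)-1]+np.argsort(P[:,1]).tolist()[::len(P)-1]: print(P[i].round(4))
D=[180,0,0]
r.reach([.483,-.131,.30],D); r.servo_line([.483,-.131,.187],speed=.12)
print(r.sense()["tcp_pos"],r.sense()["orientation"],r.sense()["contact_force"])
r.grab(25); q=r.sense(); print(q["clock"],q["opening"],q["contact_force"],q["tcp_pos"])
for n in("top","side"):
    s=r.snapshot(n); cv2.imwrite(f"pics/{n}_g.png",s["frame"][...,::-1])
b=cv2.imread("pics/side_g.png")[200:290,180:300];cv2.imwrite("pics/g.png",cv2.resize(b,None,fx=5,fy=5,interpolation=2))
E
```

```text
top ((0.578902542591095, 0.10619983077049255), (0.12941274046897888, 0.12773123383522034), 42.70005798339844)
[0.4933 0.1113]
[0.6627 0.1016]
[0.5723 0.0221]
[0.5862 0.191 ]
side ((0.5859518051147461, 0.10182376205921173), (0.13440516591072083, 0.13334394991397858), 42.76964569091797)
[0.5025 0.0982]
[0.6705 0.1067]
[0.5881 0.013 ]
[0.5488 0.1565]
[ 0.48336324 -0.13114222  0.18799099] [ 1.79968794e+02 -9.10018731e-02 -2.74737083e-03] [-0.42943865  1.18791951 -0.49583398]
3.6667 0.05978884909737629 [ 0.55344712 -0.37898468  2.32099441] [ 0.483078   -0.13107908  0.18732692]
```

View pics/g.png

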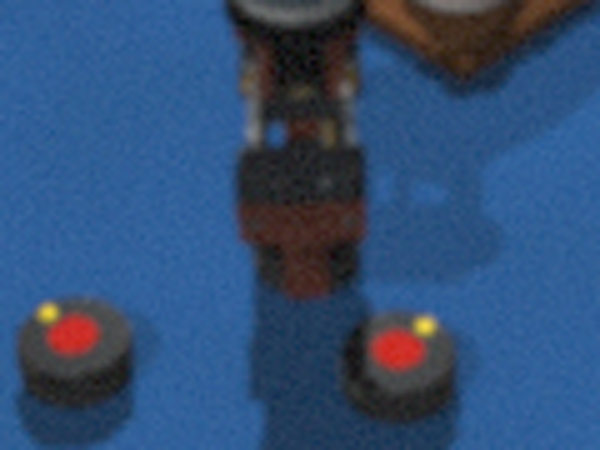

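The grip held at 59.8 mm, which matches the lid's diameter. The cameras disagree by a few mm, so I'll regrasp at 90° to centre the lid in both directions. Then I'll release, back away, and use its known position to calibrate both cameras.

```bash
python3 - <<'E'
from station import r
from h import *
r.let_go(); p=[.483,-.131]
r.servo_line(p+[.192],[180,0,90],speed=.01) if False else r.reach(p+[.192],[180,0,90])
r.servo_line(p+[.187],speed=.05); r.grab(15); q=r.sense(); print(q["clock"],q["opening"],q["tcp_pos"],q["orientation"])
r.let_go(); r.servo_line(p+[.26],speed=.15); j=r.sense()["joints"].copy(); j[0]-=35; r.move_joints(j)
for n,lb,jb in(("top",(278,203,305,232),(185,150,250,217)),("side",(220,232,262,262),(235,170,310,222))):
    s=r.snapshot(n); cv2.imwrite(f"pics/{n}_c.png",s["frame"][...,::-1]); np.save(n,s,allow_pickle=True)
    for k in("red","yellow"):
        for a,c in blobs(s,k,lb): print(n,k,a,c,onplane(s,c,.024).round(4))
    print("expected",proj(s,[q["tcp_pos"][0],q["tcp_pos"][1],.024]))
    for a,c in blobs(s,"yellow",jb): print("jardot",a,c,onplane(s,c,.014).round(4))
print(r.sense()["clock"])
a=cv2.imread("pics/top_c.png")[150:240,180:320];cv2.imwrite("pics/c.png",cv2.resize(a,None,fx=5,fy=5,interpolation=2))
E
```

```text
6.5917 0.059941815002865724 [ 0.48304357 -0.13102934  0.18710541] [1.79988510e+02 5.24424813e-03 8.99973169e+01]
top red 75 [291.83 216.47] [ 0.4819 -0.1327  0.024 ]
top yellow 11 [298.55 217.36] [ 0.4794 -0.1544  0.024 ]
expected [291.3127806  216.12277271]
jardot 15 [206.13 172.53] [0.621  0.1458 0.014 ]
side red 55 [240.49 244.84] [ 0.4839 -0.1278  0.024 ]
side yellow 13 [239.62 250.38] [ 0.4813 -0.1502  0.024 ]
expected [240.19732577 245.62468802]
9.1
```

View pics/c.png

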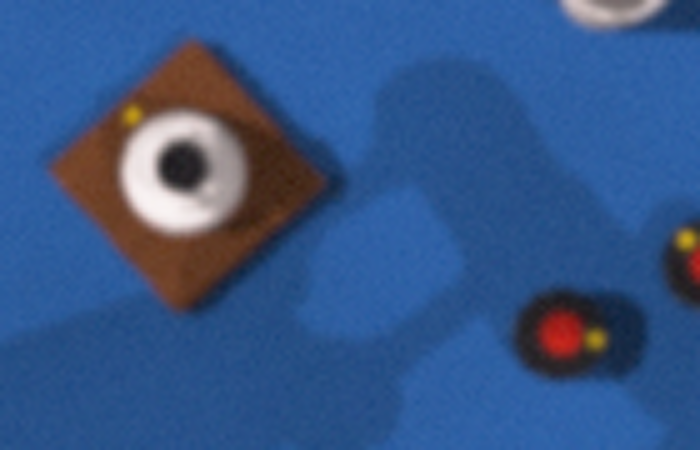

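```bash
python3 - <<'E'
from h import *
b={"top":np.array([.0011,.0017,0]),"side":np.array([-.0009,-.0032,0])}
tiles=[]
for n,(x0,y0,x1,y1) in {"top":(195,162,240,207),"side":(248,170,293,215)}.items():
    s=np.load(n+".npy",allow_pickle=True).item(); k=8
    f=cv2.resize(s["frame"][y0:y1,x0:x1],None,fx=k,fy=k,interpolation=cv2.INTER_CUBIC)
    toim=lambda u,v:((u+.5)/k-.5+x0,(v+.5)/k-.5+y0)
    h=cv2.cvtColor(f,cv2.COLOR_RGB2HSV).astype(int); F=f.astype(int)
    seal=(F.max(2)<95)&(h[...,1]<140); white=(F.min(2)>95)
    o=f.copy()
    for nm,m,z in(("seal",seal,.068),("white",white,.034)):
        n_,l,st,c=cv2.connectedComponentsWithStats(m.astype(np.uint8))
        mid=np.array(m.shape[::-1])/2
        i=max(range(1,n_),key=lambda i:st[i,4]-(1e4 if nm=="seal" and np.hypot(*(c[i]-mid-([0,-50] if n=="side" else [0,0])))>80 else 0))
        cc=max(cv2.findContours((l==i).astype(np.uint8),0,1)[0],key=cv2.contourArea)
        e=cv2.fitEllipse(cv2.convexHull(cc)); cv2.ellipse(o,e,(0,255,0),1)
        print(n,nm,np.round(toim(*e[0]),2),np.round(np.array(e[1])/k,1),(onplane(s,toim(*e[0]),z)+b[n]).round(4))
        if n=="side" and nm=="white":
            for v in range(0,o.shape[0],8):
                w=np.where(l[v]==i)[0]
                if len(w): print(round(toim(0,v)[1],1),round(toim(w[0],0)[0],2),round(toim(w[-1],0)[0],2))
    tiles.append(o)
    for X in([.582,.110,.068],[.582,.110,.034]): print(n,"proj",X,proj(s,np.array(X)-b[n]))
cv2.imwrite("pics/fit.png",np.hstack(tiles)[...,::-1])
E
```

```text
top seal [216.24 182.83] [9.1 9.4] [0.5834 0.1109 0.068 ]
top white [215.82 184.13] [25.1 25.3] [0.5827 0.1141 0.034 ]
top proj [0.582, 0.11, 0.068] [216.50279365 183.27707171]
top proj [0.582, 0.11, 0.034] [217.09468789 184.36398335]
side seal [270.35 202.68] [23.5 46. ] [ 5.721e-01 -2.000e-04  6.800e-02]
side white [271.36 189.32] [24.4 25.3] [0.5824 0.1157 0.034 ]
179.6 263.94 279.06
180.6 262.94 279.94
181.6 262.56 280.56
182.6 262.19 280.69
183.6 261.69 280.81
184.6 260.69 281.81
185.6 259.69 282.94
186.6 259.06 283.94
187.6 259.06 283.94
188.6 258.94 283.94
189.6 258.94 283.94
190.6 258.94 283.81
191.6 259.06 283.44
192.6 259.31 282.81
193.6 259.94 282.31
194.6 260.56 281.69
195.6 260.81 280.69
196.6 261.81 279.56
197.6 262.06 277.31
198.6 262.94 275.31
199.6 264.19 276.56
200.6 265.81 276.44
side proj [0.582, 0.11, 0.068] [271.46586613 181.40806923]
side proj [0.582, 0.11, 0.034] [271.35083892 190.36678225]
```

View pics/fit.png

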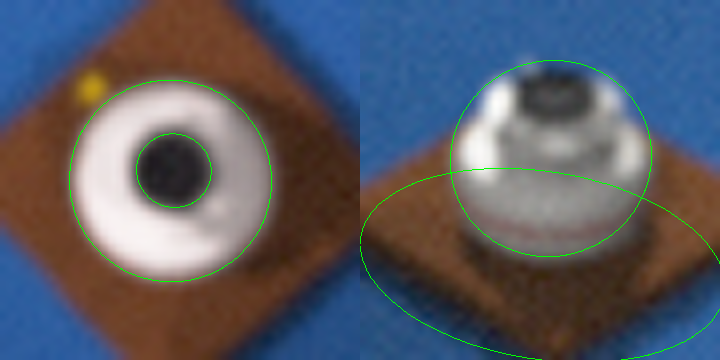

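The seal, body and dot in the top view, together with the side-view columns, agree on the jar axis at about (0.5828, 0.1108), with the jar dot at 43°. The lid dot is at −96.6°, so the lid goes on at yaw 114.6 (5° backward of alignment).

```bash
python3 - <<'E'
from station import r
from h import *
p=[.483,-.131]; J=[.5828,.1108]; Y=114.6
r.reach(p+[.26],[180,0,90]); r.servo_line(p+[.187],speed=.12); r.grab(25)
q=r.sense(); print(q["opening"],q["tcp_pos"]); z0=q["tcp_pos"][2]
r.servo_line(p+[.30],speed=.15); r.reach(J+[.30],[180,0,Y]); r.servo_line(J+[.258],speed=.1); r.wait(.3)
f0=r.sense()["contact_force"]; print("f0",f0,r.sense()["clock"])
z=.252
while z>.2435:
    r.servo_line(J+[z],speed=.03); q=r.sense(); d=q["contact_force"]-f0
    print(round(z,4),(q["tcp_pos"]-[*J,z0]).round(4),d.round(1),q["torque"].round(2))
    if abs(d[2])>3.5 or np.hypot(d[0],d[1])>6: break
    z-=.0007
print(r.sense()["clock"],r.sense()["opening"])
s=r.snapshot("side")["frame"][150:225,225:325,::-1];cv2.imwrite("pics/on.png",cv2.resize(s,None,fx=6,fy=6,interpolation=2))
E
```

```text
0.05956966522936341 [ 0.4831311  -0.13100003  0.18743136]
f0 [-1.4178047   0.50494017 -0.83191817] 14.35
0.252 [-0.0001  0.      0.064 ] [ 0.4 -0.9  1. ] [ 0.01 -0.12  0.  ]
0.2513 [0.     0.     0.0639] [ 1.   0.  -1.1] [-0.01 -0.09  0.01]
0.2506 [-0.      0.      0.0631] [ 1.5 -0.7 -0.7] [-0.   -0.18  0.01]
0.2499 [-0.      0.      0.0624] [1.9 0.1 0.5] [-0.05 -0.15  0.03]
0.2492 [-0.     -0.      0.0617] [ 0.8 -1.2  0.2] [-0.02 -0.12  0.  ]
0.2485 [-0.    -0.     0.061] [ 2.1  0.1 -0.8] [ 0.01 -0.01 -0.02]
0.2478 [-0.     -0.      0.0603] [1.5 0.3 0.7] [ 0.02 -0.12 -0.03]
0.2471 [0.     0.     0.0596] [ 1.4  0.9 -0.2] [ 0.11 -0.15  0.05]
0.2464 [0.     0.     0.0593] [ 0.4 -0.6  1.6] [ 0.02 -0.07 -0.01]
0.2457 [0.     0.     0.0591] [-1.5 -1.5  6.3] [0.03 0.27 0.03]
16.95 0.059498656514038496
```

View pics/on.png

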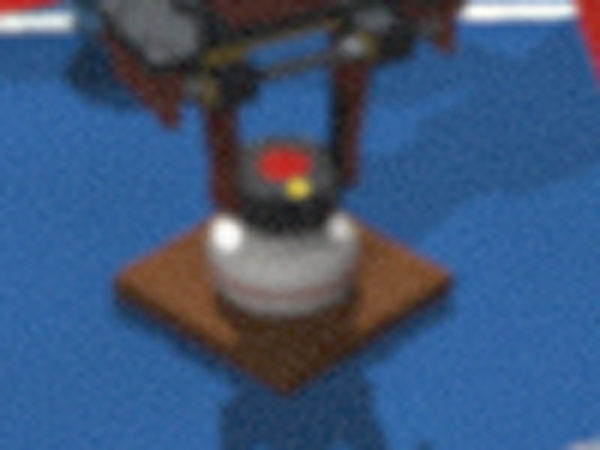

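The picture shows the lid level on the mouth, with the red disc at about (272,177) in frame pixels. Contact came at 59.1–59.3 mm, matching the expected 59.5. Next is gentle backward turning, watching for the drop.

```bash
python3 - <<'E'
from station import r
from h import *
J=[.5828,.1108]; Y=114.6; z=.2457; z0=.1874; f0=np.array([-1.4,.5,-.8])
def go(): 
    r.reach(J+[z],[180,0,Y]); q=r.sense(); d=q["contact_force"]-f0; h=q["tcp_pos"][2]-z0
    print(round(q["clock"],2),"Y",round(Y,1),"cmd",round(z-z0,4),"h",h.round(4),d.round(1),q["torque"][2].round(2)); return d,h
done=0
while Y<114.6+78 and not done:
    Y+=2.5; d,h=go()
    if abs(q:=r.sense()["torque"][2])>.6 or np.hypot(d[0],d[1])>12: print("stop lateral"); break
    if d[2]>9: z+=.0005
    while d[2]<3.5:
        z-=.0008; d,h=go()
        if h<.0535: done=1; break
print(done,Y,z,r.sense()["opening"])
E
```

```text
17.25 Y 117.1 cmd 0.0583 h 0.0591 [0.8 0.1 6. ] 0.07
17.5 Y 119.6 cmd 0.0583 h 0.0591 [ 2.  -0.1  5.6] 0.09
17.75 Y 122.1 cmd 0.0583 h 0.0592 [1.8 0.8 5.2] 0.08
18.0 Y 124.6 cmd 0.0583 h 0.0591 [2.1 0.  5.7] 0.09
18.25 Y 127.1 cmd 0.0583 h 0.0591 [0.6 0.1 6.4] 0.04
18.5 Y 129.6 cmd 0.0583 h 0.0591 [ 2.3 -0.2  6.3] 0.08
18.75 Y 132.1 cmd 0.0583 h 0.0591 [0.6 0.4 5.5] 0.1
19.0 Y 134.6 cmd 0.0583 h 0.0591 [ 1.1 -0.3  7.2] 0.13
19.25 Y 137.1 cmd 0.0583 h 0.0591 [1.9 0.  7.3] 0.15
19.5 Y 139.6 cmd 0.0583 h 0.0591 [2.7 0.4 5.4] 0.09
19.75 Y 142.1 cmd 0.0583 h 0.0591 [ 1.4 -0.3  6.5] 0.07
20.0 Y 144.6 cmd 0.0583 h 0.0591 [ 2.  -0.2  6. ] 0.12
20.25 Y 147.1 cmd 0.0583 h 0.0591 [1.5 0.3 5.6] 0.04
20.5 Y 149.6 cmd 0.0583 h 0.0591 [ 2.2 -0.2  6.8] 0.01
20.75 Y 152.1 cmd 0.0583 h 0.059 [2.9 0.3 6. ] -0.02
21.0 Y 154.6 cmd 0.0583 h 0.0588 [ 1.8 -0.3  7.4] 0.08
21.25 Y 157.1 cmd 0.0583 h 0.0582 [2.  0.9 5. ] 0.19
21.5 Y 159.6 cmd 0.0583 h 0.0576 [3.8 1.9 1.1] 0.06
21.75 Y 159.6 cmd 0.0575 h 0.0574 [2.7 2.7 2.7] 0.11
22.0 Y 159.6 cmd 0.0567 h 0.0568 [4.1 3.3 2.6] 0.1
22.25 Y 159.6 cmd 0.0559 h 0.0561 [4.2 3.9 3. ] 0.13
22.5 Y 159.6 cmd 0.0551 h 0.0552 [4.  3.8 3. ] 0.16
22.75 Y 159.6 cmd 0.0543 h 0.0537 [4.8 3.2 0.2] 0.03
23.0 Y 159.6 cmd 0.0535 h 0.053 [3.9 2.8 0.7] -0.04
1 159.6 0.24090000000000003 0.05933830952837465
```

The drop was found about 45° in. Now seat it fully, then screw forward with compliant height and torque monitoring.

```bash
python3 - <<'E'
from station import r
from h import *
J=[.5828,.1108]; Y=159.6; z=.2409; z0=.1874; f0=np.array([-1.4,.5,-.8])
def go(): 
    r.reach(J+[z],[180,0,Y]); q=r.sense(); d=q["contact_force"]-f0; h=q["tcp_pos"][2]-z0
    print(round(q["clock"],2),"Y",round(Y,1),"cmd",round(z-z0,4),"h",h.round(4),d.round(1),q["torque"][2].round(3)); return d,h,q["torque"][2]
d=[0,0,0];h=1
while d[2]<5 and h>.0512: z-=.0007; d,h,t=go()
r.wait(.3); Y0=Y
while Y>Y0-80:
    Y-=3; d,h,t=go()
    if abs(t)>.16 or np.hypot(d[0],d[1])>12 or abs(d[2])>14 or h<.0496: print("pause"); break
    if d[2]>5: z+=.0004
    elif d[2]<0: z-=.0004
print(Y,z,r.sense()["opening"])
E
```

```text
23.25 Y 159.6 cmd 0.0528 h 0.0525 [2.2 2.8 0.2] 0.023
23.5 Y 159.6 cmd 0.0521 h 0.052 [2.4 3.3 2.8] 0.057
23.75 Y 159.6 cmd 0.0514 h 0.0513 [2.4 3.6 2.1] 0.015
24.0 Y 159.6 cmd 0.0507 h 0.0511 [1.1 3.1 4. ] 0.072
24.55 Y 156.6 cmd 0.0507 h 0.051 [-0.4  3.9  6.2] -0.017
24.8 Y 153.6 cmd 0.0511 h 0.051 [-0.4  4.6  5. ] 0.035
25.05 Y 150.6 cmd 0.0515 h 0.051 [-0.4  5.   3.2] 0.003
25.3 Y 147.6 cmd 0.0515 h 0.0509 [0.5 4.8 1.3] 0.045
25.55 Y 144.6 cmd 0.0515 h 0.0508 [1.4 5.2 2.4] -0.001
25.8 Y 141.6 cmd 0.0515 h 0.0508 [1.  4.1 1.2] -0.021
26.05 Y 138.6 cmd 0.0515 h 0.0508 [1.4 4.1 1. ] 0.018
26.3 Y 135.6 cmd 0.0515 h 0.0508 [1.8 4.3 1. ] 0.089
26.55 Y 132.6 cmd 0.0515 h 0.0507 [1.  5.4 2. ] 0.099
26.8 Y 129.6 cmd 0.0515 h 0.0508 [1.9 4.1 1. ] -0.003
27.05 Y 126.6 cmd 0.0515 h 0.0507 [2.3 5.  1.5] 0.01
27.3 Y 123.6 cmd 0.0515 h 0.0507 [1.5 5.  2.2] 0.006
27.55 Y 120.6 cmd 0.0515 h 0.0506 [1.6 5.2 1.9] 0.018
27.8 Y 117.6 cmd 0.0515 h 0.0505 [1.7 5.4 0.6] -0.015
28.05 Y 114.6 cmd 0.0515 h 0.0504 [1.1 5.4 0.1] -0.004
28.3 Y 111.6 cmd 0.0515 h 0.0502 [1.8 6.1 0.5] -0.045
28.55 Y 108.6 cmd 0.0515 h 0.0501 [ 0.9  4.7 -0.2] -0.102
28.8 Y 105.6 cmd 0.0511 h 0.0499 [1.  5.4 1.2] -0.094
29.05 Y 102.6 cmd 0.0511 h 0.0498 [ 1.   5.3 -0.4] -0.118
29.3 Y 99.6 cmd 0.0507 h 0.0496 [0.4 5.7 1.9] -0.114
29.55 Y 96.6 cmd 0.0507 h 0.0495 [1.6 5.9 0.7] -0.195
pause
96.6 0.23809999999999998 0.05953227683137655
```

Torque is at the snug level (about 0.15–0.19 Nm), turned 63° (1.1 rad) forward, height 49.5 mm. Release, back off and check.

```bash
python3 - <<'E'
from station import r
from h import *
J=[.5828,.1108]
r.let_go(); r.servo_line(J+[.32],speed=.12); j=r.sense()["joints"].copy(); j[0]-=50; r.move_joints(j)
print(r.sense()["clock"],r.sense()["contact_force"])
b={"top":np.array([.0011,.0017,0]),"side":np.array([-.0009,-.0032,0])}; T=[]
for n,bx in(("top",(195,162,240,207)),("side",(248,165,293,210))):
    s=r.snapshot(n)
    for k in("red","yellow"):
        for a,c in blobs(s,k,bx): print(n,k,a,c,(onplane(s,c,.0735)+b[n]).round(4))
    T.append(cv2.resize(s["frame"][150:225,210-25*(n=="top"):310-25*(n=="top"),::-1],None,fx=4,fy=4,interpolation=2))
    if n=="top":
      c=[c for a,c in blobs(s,"red",bx)]
      for k,B in(("white",(285,125,325,160)),): print("cup",[x for x in blobs(s,k,B,30)])
    A=ray(s,blobs(s,"red",bx)[0][1]); 
    if n=="top": A0=A
    else:
        # triangulate with bias
        (c1,d1),(c2,d2)=A0,A; c1=c1+b["top"];c2=c2+b["side"]
        M=np.stack([d1,-d2],1); u=np.linalg.lstsq(M,c2-c1,rcond=None)[0]; print("tri",(c1+d1*u[0]).round(4),(c2+d2*u[1]).round(4))
cv2.imwrite("pics/end.png",np.hstack(T))
E
```

```text
32.8417 [0.19629013 0.35619127 0.21706077]
top red 77 [215.94 182.62] [0.5835 0.1115 0.0735]
top yellow 15 [206.13 172.53] [0.6147 0.1428 0.0735]
top yellow 10 [222.8 183. ] [0.5826 0.0901 0.0735]
cup [(269, array([303.63, 142.48]))]
side red 35 [271.51 179.31] [0.5823 0.1135 0.0735]
side yellow 9 [271.67 183.89] [0.5813 0.0883 0.0735]
tri [0.5833 0.1114 0.075 ] [0.5821 0.1114 0.0749]
```

View pics/end.png

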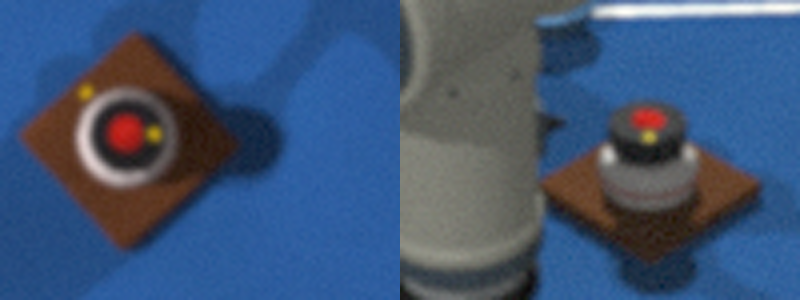

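The final picture shows the lid level and centred. The red disc is at (215.9,182.6) in the top view, and the lid dot is at −92°, so nothing slipped or unwound. The arm is clear, so I'm handing in.

```bash
python3 - <<'E'
from station import r
r.wait(.3); r.hand_in(); print(r.sense()["clock"])
E
```

```text
the job is handed in; nothing more can be done
the job is handed in; nothing more can be done
```

I put the leftmost black lid on the ink jar, turned it backward until it dropped (about 45°), then screwed it forward 63° until snug. I then released it and handed the job in at about 33 s of the 61 s allowed. No verdict was reported.

- **Seating:** The lid rested on the thread tops at about 59.1 mm and dropped to about 51 mm. It was snug at about 49.5 mm by the arm's reading, nearer 49.9 mm once its small offset is allowed for. The limit is 50.5 mm.
- **Force:** Wrist force changes stayed below about 8 N. Torque when snug was about 0.19 Nm.
- **Final camera check:** The lid looked level and about 1 mm from the estimated jar axis. Its dot was at about −92° against the −90° expected, so it neither slipped nor unwound.
- **Other objects:** The arm never went near the cup, dish or paperweight. Only the cup was still in the last check, at the same pixel position as before; I did not re-measure the dish or the bar.
- **Disagreements:**
  - The two cameras differed by up to 5 mm in y, which I corrected using the lid's known position after a centring grasp.
  - The final two-view height put the lid's top at 75.0 mm, against about 73.5–74 mm from the arm. With about 2 mm of camera error, I trusted the arm and the torque.

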